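Close the board test fixture, power it and start the test

ROBOT

A 6-joint arm with a two-finger parallel gripper is mounted at the origin on a cart in front of the work surface, level with it; the furniture and walls round the work are solid. World frame = base frame: x ahead of the robot, y to its left, z up, the work surface at z = 0. Lengths are in mm, angles in rad, forces in N, time in s.
With the tool pointing down it reaches from about 400 to 925 mm from the base axis. Payload 12.5 kg.
Tool frame: the origin (TCP) lies at the very end of the fingers, on their centre line; the grasp point (between the pads) lies 19 mm behind it; z points along the fingers, y is the line along which they close (so a half turn about z gives the same grasp; the last joint's range is limited). The gripper opens to 95 mm and grips with 3 to 60 N. Pads are 20 mm wide; open, the fingers measure 119 mm over their backs; the gripper's body (75 mm by 180 mm) begins 59 mm behind the grasp point.
Start: joints at [-1.312, 0.491, 1.559, -0, 1.092, -0.106], TCP at [223, -583.882, 214.661] pointing down, gripper open.
Joint ranges: [-3.1, 3.1], [-0.84, 2.19], [0.05, 2.79], [-1.13, 4.28], [0.06, 2.93], [-2.69, 2.69]. Speed limits (rad/s): [2.22, 2.22, 2.79, 3.14, 3.14, 3.14].

INTERFACE

Orientations are given as [roll, pitch, yaw] about the fixed x, y, z axes, in that order (R = Rz(yaw) Ry(pitch) Rx(roll)).
In Python, from cell import env gives the robot as it stands.
- The arm moves only by the shell command python3 steer.py, which reads ROWS from standard input. ROWS is a JSON list of rows, 1 to 5 of them, each an object with the fields sx, sy, sz (the shift in fractions of the full range, 1 being 400 mm), yaw (a turn about the tool's z in parts of the range, where 1.0 means 360 degrees), finger_gap (the opening from 0.0 (shut) to 1.0 (fully open)); a field left out counts as zero (the opening has to be given); each row is the pose to reach, as a shift and turn from the pose commanded when the command began, along the tool's axes at that moment; what a row does not reach only later rows make up. A row lasts 1/12 s, in which the tool goes at most 41.7 mm and 0.125 rad, less where a joint would pass 70% of its speed; a pose out of reach is approached as far as the arm can. The fingers move at their own pace and stop on an object; the grip force is fixed at half the most. Time passes only in rows, so rows that do not move let the fingers close. It prints the time, the measured TCP pose, the force, the opening and the grip force at its end. No shift or turn number may pass 1 either way. Input that does not fit is refused with a message, and nothing moves.
- env.state(): the state, without advancing time (a new reading comes with each control period).
- env.read_camera(name): name is "scene" or "top" or "wrist"; returns (picture, depth): 480x640x3 uint8, red, green, blue; 480x640 float32, mm along the optical axis (not along the pixel's ray), 0 where there is no reading.
- env.camera_info(name): a dict with "vertical_fov" (degrees; the focal length in pixels is half the picture's height over the tangent of half this angle, whatever the lens; pixels are square), "cx", "cy" (the principal point, pixels), "origin" and "attitude" of the camera in the world. Camera axes: x right, y down, z forward; pixel columns grow to the right and rows downward; lengths in mm; the calibration is good to about 2 mm. A picture is of the moment at which its call begins: read the wrist's pose just before it. camera_info takes no time and is no camera call; for the wrist camera it gives the pose at the moment of the call.
- env.job_done(): hands the job in; it is judged then, once.
The state is a dict: "t": time; "joints": joint angles; "qvel": joint speeds; "tau": joint torques, N m; "eef_pos": TCP position; "tcp_rot": TCP orientation; "ft_force": force on the tool from outside, world axes, zero at the start; "moment": the same for the moment, N m; "opening": opening from 0.0 (shut) to 1.0 (fully open); "grip_force": force on a finger pad.
Only numpy, scipy, OpenCV 4.12 (cv2) and the standard library are available. Lean on these libraries where they do the work, as an engineer would, in place of code of your own. Each camera call takes 0.05 s, during which the arm holds its last target. There are 200 camera calls.

TASK

Start the test of the board that lies in the fixture, by pressing with the closed fingers: push the fixture's raised lid down until its spring latch catches and holds it shut, then tip the rocker on the power box over to on by pressing down its raised half, then press the square start key on the control box fully down and let it come up again. Keep that order, since the probes must touch the board before it gets power, and the test needs power. Nothing is to be lifted or shifted: both boxes and the other things on the bench stay where they stand, the lid is not swung back, and the round mushroom stop key is not pressed.

Things in the scene. Friction and masses are not known exactly. Their poses are not given: they have to be found in the camera images.
- fixture: clamshell board test fixture, fixed to the bench: grey case 245 x 180 mm, 60 mm high, a green board on its black top plate. Origin on the bench under the case; x points from the latch (front) to the hinge (back), z up. Case: x -140 to +105 mm, y -90 to +90 mm. Latch housing at the middle of the front, x -136 to -106 mm, y -22 to +22 mm, top at z = 85 mm
- lid_hinge (a point): middle of the lid's hinge pin, at x = +90 mm, z = 75 mm in the fixture's frame; the pin lies along the fixture's y
- fixture_lid (a joint): lid angle, rad: 0 = shut and latched (level), grows as it opens. It starts 0.9 to 1.1 open; a hinge spring lifts it open again if let go unlatched. A push of about 3 to 6 N at lid_push moves it, about 10 N carries it over the latch; it must go down to about -0.005 to latch and stops hard at -0.03
- lid_push (a point): point on the lid's outer (upper) face, mid of the 40 mm wide metal bar along its free edge, 160 mm from the hinge pin; moves with the lid on an arc: x along the lid to the hinge, z out of the face. The lid is an aluminium frame with clear window, 164 mm wide, 18 mm thick (outer face 9 mm above the pin's axis when shut), free edge 180 mm from the pin
- latch_bolt (a joint): spring bolt of the lid latch, m: 0 = home. The lid's striker bar, in the middle of its free edge, pushes the bolt forward by up to 7 mm while the lid goes from about 0.075 to 0.005 rad; below that the bolt springs home over the bar and holds the lid
- power_box: loose white power box with a grey top plate, 124 x 104 mm and 55 mm high, 0.85 kg, three metal terminals on its front, one large black rocker on top. Origin under its centre on the bench, x from the terminals (front) to the back, z up
- rocker_raised (a point): point on top of the rocker half that stands up at the start (towards the back of the box), 17 mm from the pivot, 66 mm above the bench, 60 mm when pressed over; moves with the rocker. Rocker 51 mm long (box x), 30 mm wide, pivot along the box's y at 60 mm height over the box's centre; the black frame round it is 57 mm above the bench
- rocker (a joint): rocker angle, rad: 0 = off (back half raised), 0.36 = on (back half down, level); it snaps over past 0.18 and stays. About 4 N at rocker_raised tips it
- control_box: loose white control box with a grey top plate, 94 x 154 mm and 45 mm high, 0.85 kg, carrying the square start key and the round mushroom stop key, centres 72 mm apart along its y. Origin under its centre on the bench, z up
- start_top (a point): centre of the top face of the square start key (32 x 32 mm, flat, pale), 54 mm above the bench, at y = -36 mm in the control box's frame; moves with the key
- start_key (a joint): travel of the start key, m: 0 = up, 0.005 = fully down; springs back; 2 N to start, 4.5 N fully down
- stop_top (a point): top of the round mushroom stop key (40 mm across), 70 mm above the bench, at y = +36 mm in the control box's frame; not to be pressed
- stop_key (a joint): travel of the stop key, m: 0 = up, 0.004 = fully down
- driver: screwdriver 182 x 38 x 42 mm lying on the bench near its front edge, a bystander; origin under its middle
- tweezers: steel tweezers 122 x 15 x 9 mm lying near the front edge, a bystander; origin under the middle
- amber_tape: roll of amber tape, 73 mm across, 19 mm high, lying flat, a bystander; origin under its centre
- screw_dish: round steel dish of screws, 73 mm across, 23 mm high, a bystander; origin under its centre
- heat_sink: finned heat sink 60 x 50 x 25 mm, a bystander; origin under its centre
- spare_bracket: black sheet metal shield bracket 55 x 82 x 66 mm, a bystander; origin under its centre

How it is judged (in metres and radians):
On the way, in this order (a step that is already met when the one before it is completed fails the run):
1. the lid is down and the latch bolt has sprung home over it (value of joint fixture_lid below 0.02 rad and value of joint latch_bolt below 0.002 m), for 0.2 s.
2. the rocker is tipped over to on (value of joint rocker above 0.3 rad), for 0.2 s.
3. the start key is pressed fully down (value of joint start_key above 0.004 m), for 0.1 s.
At the end, for the whole second after the job is handed in: the lid is shut (under 0.02 rad) and held by its latch (bolt within 2 mm of home), the rocker is on (over 0.3 rad), the start key has been pressed (over 4 mm) and is up again (under 1.5 mm), the stop key is up, and both boxes stand still (all of step 1 and value of joint rocker above 0.3 rad and value of joint start_key below 0.0015 m and value of joint stop_key below 0.001 m and linear speed of each of power_box, control_box below 0.01 m/s); the robot touches nothing.
It fails at once if out of order: the rocker is tipped on while the lid is not shut, or the start key is pressed before the lid is shut and the rocker is on ((value of joint rocker above 0.22 rad and value of joint fixture_lid above 0.04 rad) or (value of joint start_key above 0.0025 m and (value of joint fixture_lid above 0.04 rad or value of joint rocker below 0.2 rad))).
It fails at once if the stop key is pressed (value of joint stop_key above 0.002 m).
It fails at once if the lid is lifted or swung back beyond where it stood (value of joint fixture_lid above 1.35 rad).
It fails at once if the power box or the control box is lifted or shifted by more than 20 mm (distance of any of power_box, control_box from where it was at the start of the episode above 0.02 m).
It fails at once if a bystander is lifted or moved by more than 25 mm (distance of any of driver, tweezers, amber_tape, screw_dish, heat_sink, spare_bracket from where it was at the start of the episode above 0.025 m).
It also fails if it takes over 70 s, if anything falls off the work surface, if the arm or the gripper's body presses on something with over 40 N, if the wrist force passes 120 N, or if a joint passes its speed limit or range.

## Working session

There is one attempt and no reset: what is moved stays moved. The work goes in short steps, Python scripts to look and compute and a shell command to move; the robot and the scene stay as the last step left them, time stands still between calls to the robot, and variables do not carry over. Pictures are saved under pics/ and viewed, at most 10 in all, crops included, and the job is handed in when it is done.

```bash
ls; mkdir -p pics; python3 - <<'E'
from cell import env
import cv2,numpy as np
for n in("scene","top"):
    p,d=env.read_camera(n);cv2.imwrite(f"pics/{n}0.png",p[:,:,::-1]);np.savez(f"{n}0.npz",p=p,d=d);print(n,env.camera_info(n))
s=env.state();print(s)
E
```

```text
cell.py
pics
steer.py
scene {'vertical_fov': 52.79008996721861, 'cx': 310.32568178168464, 'cy': 234.1621968744771, 'origin': array([-691.5746863 , -587.15277896,  942.05015593]), 'attitude': array([-2.13045789,  0.00582545, -1.13436954])}
top {'vertical_fov': 44.18420584452089, 'cx': 313.1114358400107, 'cy': 246.15355212825114, 'origin': array([ -23.92269289, -140.9053076 , 1801.67837238]), 'attitude': array([-2.80991322, -0.00926009, -1.34865786])}
{'t': 0.1, 'joints': array([-1.31163429e+00,  4.91512109e-01,  1.55938246e+00,  1.44601714e-05,
        1.09170897e+00, -1.05598776e-01]), 'qvel': array([-4.76771964e-04, -1.74446204e-03, -2.08339977e-04, -1.13041605e-03,
       -8.42820250e-05,  1.23632986e-03]), 'tau': array([ 2.19604553e-03, -6.13624477e+01, -2.58608651e+01,  6.93250448e-02,
        4.70067118e-02, -6.14464989e-05]), 'eef_pos': array([ 222.92382903, -583.6634191 ,  214.11429781]), 'tcp_rot': array([-3.14058874e+00, -1.19304765e-04,  3.64754084e-01]), 'ft_force': array([ 0.33814546, -0.63773198,  0.3658098 ]), 'moment': array([0.02043394, 0.06247851, 0.00322383]), 'grip_force': 0.0, 'opening': 1.0003320559998647}
```

View pics/top0.png

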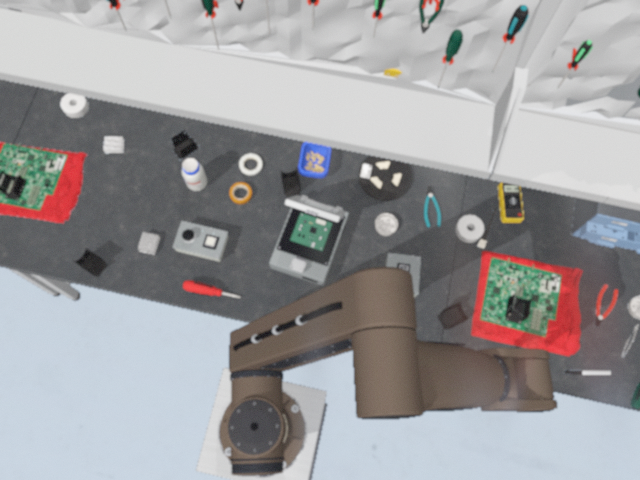

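View pics/scene0.png

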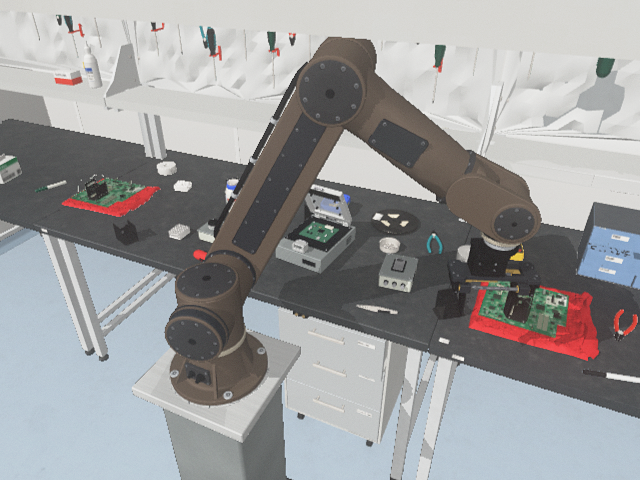

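The top view shows the control box at about (200,240), with the start key at (211,241) and the stop key at (188,236). The fixture is at (310,240) with the raised lid's edge at (313,208), and the power box is at (402,272), partly under the arm. The scene view shows the power box clearly at (398,272), with its rocker at (403,265).

```bash
cat > h.py <<'E'
import numpy as np,cv2
from scipy.spatial.transform import Rotation as R
from cell import env
def cloud(n,f=None,info=None):
    p,d=(np.load(f)['p'],np.load(f)['d']) if f else env.read_camera(n)
    i=info or env.camera_info(n);fl=240/np.tan(np.radians(i['vertical_fov']/2))
    v,u=np.mgrid[:480,:640]
    c=np.stack([(u-i['cx'])*d/fl,(v-i['cy'])*d/fl,d],-1)
    return p,np.where(d[...,None]>0,c@R.from_euler('xyz',i['attitude']).as_matrix().T+i['origin'],np.nan)
def rect(P,m,lo,hi):
    q=P[m&(P[...,2]>lo)&(P[...,2]<hi)]
    (c,s,a)=cv2.minAreaRect(q[:,:2].astype(np.float32));return len(q),np.round(c,1),np.round(s,1),round(a,2),round(float(np.median(q[:,2])),1)
E
python3 - <<'E'
from h import *
np.set_printoptions(precision=0,suppress=True,linewidth=160)
pt,T=cloud("top","top0.npz");ps,S=cloud("scene","scene0.npz")
for n,P,l in(("top",T,[(211,241),(188,236),(200,240),(180,250),(222,250),(200,228),(225,240),(300,266),(313,208),(292,201),(341,213),(310,232),(280,275),(326,281),(272,262),(405,268),(420,262),(250,250)]),("scene",S,[(403,265),(398,272),(385,268),(400,280),(330,205),(316,193),(350,200),(300,243),(310,232)])):
    for u,v in l: print(n,u,v,P[v,u])
def box(P,u0,u1,v0,v1):
    m=np.zeros((480,640),bool);m[v0:v1,u0:u1]=1;return m
print(rect(T,box(T,165,235,212,270),38,50))
print(rect(T,box(T,165,235,212,270),50,60),rect(T,box(T,165,235,212,270),62,76))
print(rect(T,box(T,265,330,240,290),52,66))
print(rect(S,box(S,365,430,240,300),47,62))
print(rect(T,box(T,385,425,250,300),47,62))
for n,p,(a,b,c,d) in(("t",pt,(160,440,180,310)),("s",ps,(270,430,180,300))):
    k=cv2.resize(p[c:d,a:b,::-1],None,fx=2.8 if n=="t" else 4.6,fy=2.8 if n=="t" else 4.6,interpolation=cv2.INTER_CUBIC);cv2.imwrite(f"pics/c{n}.png",k);print(k.shape)
E
```

```text
top 211 241 [513. 292.  50.]
top 188 236 [506. 361.  72.]
top 200 240 [511. 329.  42.]
top 180 250 [469. 385.  28.]
top 222 250 [499. 255.  28.]
top 200 228 [549. 339.  45.]
top 225 240 [529. 252.  43.]
top 300 266 [484.  -2.  89.]
top 313 208 [618. -11. 237.]
top 292 201 [627.  54. 233.]
top 341 213 [648. -90. 169.]
top 310 232 [610.  -4.  56.]
top 280 275 [469.  61.  -8.]
top 326 281 [481. -86.  -2.]
top 272 262 [487.  88.  57.]
top 405 268 [ 558. -316.   62.]
top 420 262 [ 592. -360.   48.]
top 250 250 [528. 175.  -4.]
scene 403 265 [ 543. -325.   57.]
scene 398 272 [ 502. -321.   56.]
scene 385 268 [ 514. -276.   49.]
scene 400 280 [ 485. -334.   41.]
scene 330 205 [652. -30. 149.]
scene 316 193 [611.   4. 207.]
scene 350 200 [986.  19.  -4.]
scene 300 243 [490.   7.  80.]
scene 310 232 [592.  19.  62.]
(979, array([512., 329.]), array([156.,  96.]), 89.04, 44.4)
(200, array([510., 327.]), array([151.,  93.]), 88.84, 52.5) (97, array([509., 344.]), array([79., 36.]), 79.81, 68.0)
(1386, array([534.,   0.]), array([180., 136.]), 84.09, 60.1)
(746, array([ 538., -313.]), array([129., 104.]), 5.32, 51.7)
(547, array([ 543., -313.]), array([125., 104.]), 6.24, 54.3)
(364, 784, 3)
(552, 736, 3)
```

The rows are not in the units I measure in: shifts go in shares of 400 mm and turns go in shares of 360 degrees. I convert before sending: -106 mm / 400 = -0.265, -65 mm / 400 = -0.1625, 0.365 rad / 6.2832 = 0.0581.

```bash
echo '[{"sz": -0.075, "yaw": 0.0191, "finger_gap": 0}, {"sz": -0.1625, "yaw": 0.0382, "finger_gap": 0}, {"sz": -0.265, "yaw": 0.0581, "finger_gap": 0}, {"sz": -0.265, "yaw": 0.0581, "finger_gap": 0}]' | python3 steer.py
echo '[{"sx": 0.075, "sy": -0.0625, "finger_gap": 0}, {"sx": 0.15, "sy": -0.125, "finger_gap": 0}, {"sx": 0.225, "sy": -0.1875, "finger_gap": 0}, {"sx": 0.3, "sy": -0.25, "finger_gap": 0}, {"sx": 0.375, "sy": -0.3125, "finger_gap": 0}]' | python3 steer.py
echo '[{"sx": 0.075, "sy": -0.0625, "finger_gap": 0}, {"sx": 0.15, "sy": -0.125, "finger_gap": 0}, {"sx": 0.225, "sy": -0.1875, "finger_gap": 0}, {"sx": 0.3, "sy": -0.25, "finger_gap": 0}, {"sx": 0.3625, "sy": -0.35, "finger_gap": 0}]' | python3 steer.py
echo '[{"finger_gap": 0}, {"finger_gap": 0}, {"finger_gap": 0}]' | python3 steer.py
python3 - <<'E'
from h import *
np.set_printoptions(precision=1,suppress=True,linewidth=160)
i=env.camera_info("wrist");p,d=env.read_camera("wrist");np.savez("w1.npz",p=p,d=d,i=i);cv2.imwrite("pics/w1.png",p[:,:,::-1]);print(i,env.state()['eef_pos'],env.state()['ft_force'])
p,d=env.read_camera("top");np.savez("top1.npz",p=p,d=d);cv2.imwrite("pics/top1.png",cv2.resize(p[180:310,160:440,::-1],None,fx=2.8,fy=2.8))
E
```

```text
t: 0.43
eef_pos: [223.5, -585.6, 328.2]
tcp_rot: [3.131, -0.003, -0.008]
ft_force: [-0.9, -1.6, 0.7]
opening: 0.774
grip_force: 0.0
t: 0.85
eef_pos: [374.1, -457.5, 320.3]
tcp_rot: [-3.141, 0.0, 0.0]
ft_force: [-0.2, -1.4, -0.9]
opening: 0.429
grip_force: 0.0
t: 1.27
eef_pos: [516.9, -322.9, 319.8]
tcp_rot: [3.142, 0.0, 0.0]
ft_force: [0.7, -0.8, -0.3]
opening: 0.074
grip_force: 0.0
t: 1.52
eef_pos: [515.0, -323.7, 320.4]
tcp_rot: [3.141, 0.0, 0.001]
ft_force: [0.6, 0.7, -1.1]
opening: 0.006
grip_force: 0.0
{'vertical_fov': 62.537978767654124, 'cx': 319.7879357307614, 'cy': 246.06553011186557, 'origin': array([ 584.2, -322.6,  490.2]), 'attitude': array([ 2.9, -0. , -1.6])} [ 514.6 -324.3  320.4] [ 0.6 -0.5  0.1]
```

View pics/w1.png

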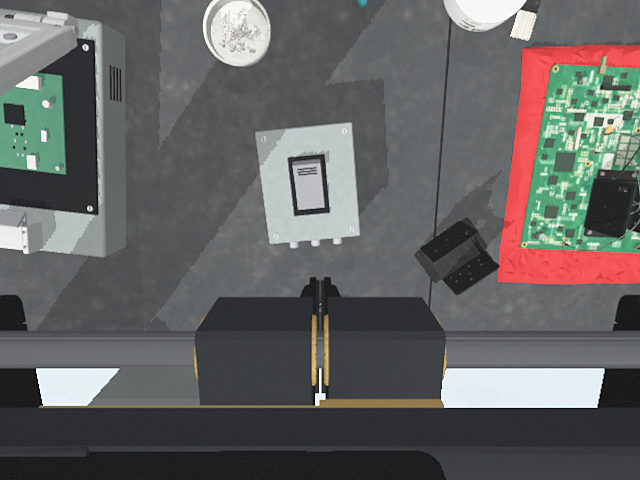

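View pics/ct.png

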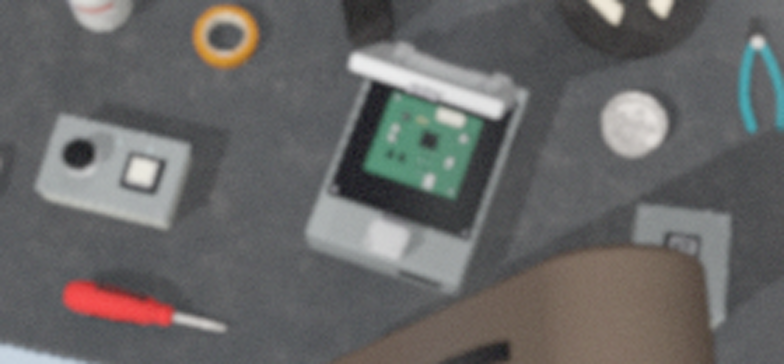

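The wrist view shows the power box with its corners around (256,131)–(358,238). The rocker frame is centred at (309,185), and its raised back half is at about (309,172).

Scaled: -200 mm / 400 = -0.5, -160 mm / 400 = -0.4.

```bash
python3 - <<'E'
from h import *
np.set_printoptions(precision=1,suppress=True,linewidth=160)
i=np.load("w1.npz",allow_pickle=True)['i'].item()
p,W=cloud("wrist","w1.npz",i)
m=np.zeros((480,640),bool);m[110:255,240:375]=1
print(rect(W,m,47,70))
m&=(p.max(-1)<90);m[:150]=0;m[220:]=0;m[:,:285]=0;m[:,335:]=0
print(rect(W,m,47,70))
for u,v in[(309,172),(309,165),(309,180),(310,200),(312,208),(270,150),(340,220)]:print(u,v,W[v,u])
E
echo '[{"sy": -0.1, "finger_gap": 0}, {"sy": -0.2, "finger_gap": 0}, {"sy": -0.3, "finger_gap": 0}, {"sy": -0.4, "finger_gap": 0}, {"sy": -0.5, "finger_gap": 0}]' | python3 steer.py
echo '[{"sy": -0.1, "finger_gap": 0}, {"sy": -0.2, "finger_gap": 0}, {"sy": -0.28, "finger_gap": 0}, {"sy": -0.28, "finger_gap": 0}, {"sy": -0.28, "finger_gap": 0}]' | python3 steer.py
python3 - <<'E'
from h import *
np.set_printoptions(precision=1,suppress=True,linewidth=160)
i=env.camera_info("wrist");p,d=env.read_camera("wrist");np.savez("w2.npz",p=p,d=d,i=i);cv2.imwrite("pics/w2.png",p[:,:,::-1])
E
```

```text
(10723, array([ 540.2, -310.2]), array([124.1, 104.1]), 5.64, 55.2)
(731, array([ 540.8, -310.7]), array([63.2, 39.2]), 5.56, 57.0)
309 172 [ 555.5 -311.3   66.7]
309 165 [ 562.9 -311.4   68.7]
309 180 [ 546.8 -311.1   62.8]
310 200 [ 524.9 -312.    59.3]
312 208 [ 516.2 -314.2   60.2]
270 150 [ 577.9 -269.5   56.3]
340 220 [ 502.  -345.3   55.3]
t: 2.03
eef_pos: [514.4, -123.3, 320.7]
tcp_rot: [3.141, -0.0, -0.003]
ft_force: [1.1, 0.6, -0.3]
opening: 0.005
grip_force: 0.0
t: 2.45
eef_pos: [515.1, -11.4, 320.8]
tcp_rot: [3.141, -0.0, 0.001]
ft_force: [0.2, 0.5, 0.5]
opening: 0.005
grip_force: 0.0
```

View pics/w2.png

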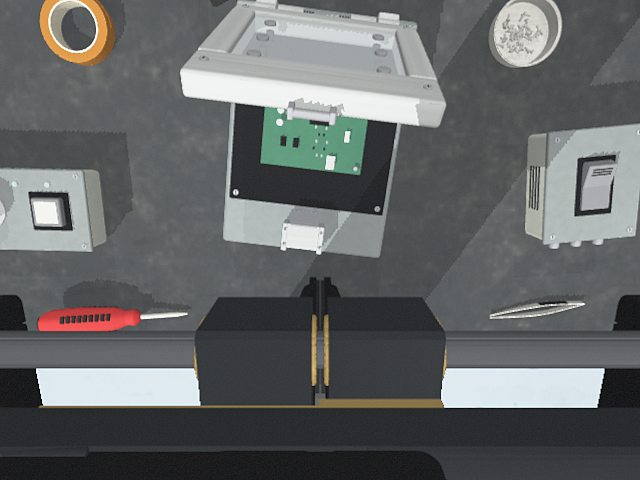

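The lid is open, with its free edge from (181,95) to (443,125). The latch housing is at (302,236), and the start key is at (48,211) with the control box's right edge near x=103.

```bash
python3 - <<'E'
from h import *
np.set_printoptions(precision=2,suppress=True,linewidth=160)
i=np.load("w2.npz",allow_pickle=True)['i'].item()
p,W=cloud("wrist","w2.npz",i)
def M(a,b,c,d):
    m=np.zeros((480,640),bool);m[c:d,a:b]=1;return m
print("latch",rect(W,M(275,330,215,258),80,90)); print("case",rect(W,M(215,390,190,265),54,66))
fr=M(215,400,180,265)&(W[...,2]>54)&(W[...,2]<66); q=W[fr]
hull=cv2.convexHull(q[:,:2].astype(np.float32))[:,0]; print(cv2.approxPolyDP(hull,4,True)[:,0])
print("key",rect(W,M(25,72,190,230)&(p.min(-1)>190),51,58))
m=M(0,110,160,260)&(W[...,2]>40)&(W[...,2]<50);print("ctrl",rect(W,m,40,50))
l=M(180,450,0,130)&(W[...,2]>90);
for u,v in[(190,80),(185,95),(310,95),(300,85),(440,100),(435,120),(225,30),(410,40),(240,25),(345,95),(315,5),(335,15)]:print(u,v,W[v,u])
Q=W[l];hi=Q[:,2]>np.nanmax(Q[:,2])-12;print(np.nanmax(Q[:,2]),rect(W,l,np.nanmax(Q[:,2])-12,999))
pt,T=cloud("top","top1.npz")
m=M(165,235,212,270);print("ctrl top",rect(T,m,40,49))
b=m&(T[...,2]>62)&(T[...,2]<78);print("stop",np.median(T[b],0)); b=m&(T[...,2]>49)&(T[...,2]<58)&(pt.min(-1)>190);print("start",np.median(T[b],0),b.sum())
E
```

```text
latch (1245, array([491.8,   8.1]), array([43.9, 39.2]), 83.34, 84.6)
case (8224, array([505.3,   6.4]), array([180.9,  78.1]), 84.88, 60.4)
[[546.98 -87.33]
 [546.67  90.98]
 [481.06  98.16]
 [459.97 -76.88]]
key (502, array([510.5, 296. ]), array([27.1, 25.4]), 88.63, 54.4)
ctrl (6334, array([510.3, 308. ]), array([109. ,  94.6]), 88.4, 45.1)
190 80 [621.53  67.77 235.51]
185 95 [613.77  73.55 229.06]
310 95 [613.32  -4.36 233.97]
300 85 [618.87   1.64 235.05]
440 100 [610.64 -84.25 233.04]
435 120 [598.99 -82.47 231.48]
225 30 [667.22  60.9  162.81]
410 40 [667.94 -85.01 131.22]
240 25 [674.55  52.19 147.92]
345 95 [613.15 -25.63 235.7 ]
315 5 [733.26  -4.95   1.45]
335 15 [706.7  -25.14  60.02]
240.5375901254959 (8531, array([610.1,  -5.8]), array([163.9,  25.9]), 83.28, 233.1)
ctrl top (797, array([512. , 328.3]), array([155. ,  94.6]), 88.61, 44.2)
stop [511.06 362.67  67.44]
start [513.67 295.55  53.65] 39
```

Scaled: 150 mm / 400 = 0.375, 114 mm / 400 = 0.285, 0.119 rad / 6.2832 = 0.0189.

```bash
echo '[{"sx": 0.095, "yaw": 0.0064, "finger_gap": 0}, {"sx": 0.19, "yaw": 0.0127, "finger_gap": 0}, {"sx": 0.285, "sy": 0.0025, "yaw": 0.0189, "finger_gap": 0}, {"sx": 0.375, "sy": 0.0025, "yaw": 0.0189, "finger_gap": 0}, {"sx": 0.375, "sy": 0.0025, "yaw": 0.0189, "finger_gap": 0}]' | python3 steer.py
echo '[{"sz": 0.075, "finger_gap": 0}, {"sz": 0.15, "finger_gap": 0}, {"sz": 0.225, "finger_gap": 0}, {"sz": 0.2625, "finger_gap": 0}, {"sz": 0.2625, "finger_gap": 0}]' | python3 steer.py
```

```text
t: 2.92
eef_pos: [669.6, -15.5, 318.0]
tcp_rot: [3.141, 0.001, -0.122]
ft_force: [-0.4, -0.4, 0.9]
opening: 0.002
grip_force: 0.0
t: 3.33
eef_pos: [663.7, -14.9, 211.6]
tcp_rot: [3.141, 0.006, -0.122]
ft_force: [-0.2, -0.3, -0.0]
opening: 0.004
grip_force: 0.0
```

Scaled: -56 mm / 400 = -0.14, -45 mm / 400 = -0.1125.

```bash
echo '[{"sx": -0.03, "finger_gap": 0}, {"sx": -0.055, "sz": 0.0025, "finger_gap": 0}, {"sx": -0.0825, "sz": 0.015, "finger_gap": 0}, {"sx": -0.1125, "sz": 0.0325, "finger_gap": 0}, {"sx": -0.14, "sz": 0.055, "finger_gap": 0}]' | python3 steer.py
echo '[{"sx": -0.02, "sz": 0.02, "finger_gap": 0}, {"sx": -0.0375, "sz": 0.04, "finger_gap": 0}, {"sx": -0.055, "sz": 0.0625, "finger_gap": 0}, {"sx": -0.065, "sz": 0.0775, "finger_gap": 0}, {"sx": -0.075, "sz": 0.09, "finger_gap": 0}]' | python3 steer.py
```

```text
t: 3.75
eef_pos: [610.1, -7.7, 195.5]
tcp_rot: [3.141, -0.004, -0.121]
ft_force: [0.5, -0.2, 1.9]
opening: -0.0
grip_force: 1.2
t: 4.17
eef_pos: [580.3, -3.7, 158.5]
tcp_rot: [3.141, -0.002, -0.12]
ft_force: [1.9, -1.8, 3.0]
opening: 0.004
grip_force: 1.7
```

Scaled: 57 mm / 400 = 0.1425, 46 mm / 400 = 0.115.

```bash
echo '[{"sx": -0.015, "sz": 0.0275, "finger_gap": 0}, {"sx": -0.03, "sz": 0.0575, "finger_gap": 0}, {"sx": -0.04, "sz": 0.0875, "finger_gap": 0}, {"sx": -0.0475, "sz": 0.115, "finger_gap": 0}, {"sx": -0.0525, "sz": 0.1425, "finger_gap": 0}]' | python3 steer.py
echo '[{"sx": -0.005, "sz": 0.0125, "finger_gap": 0}, {"sx": -0.0075, "sz": 0.025, "finger_gap": 0}, {"sx": -0.01, "sz": 0.0375, "finger_gap": 0}, {"sx": -0.0125, "sz": 0.045, "finger_gap": 0}, {"sx": -0.0125, "sz": 0.05, "finger_gap": 0}]' | python3 steer.py
echo '[{"finger_gap": 0}, {"finger_gap": 0}]' | python3 steer.py
```

```text
t: 4.58
eef_pos: [559.0, -0.8, 101.0]
tcp_rot: [3.141, -0.001, -0.12]
ft_force: [-2.4, -2.7, 7.2]
opening: 0.006
grip_force: 3.1
t: 5.0
eef_pos: [555.4, 0.0, 81.4]
tcp_rot: [3.141, -0.003, -0.12]
ft_force: [1.6, -2.4, 5.8]
opening: 0.006
grip_force: 3.3
t: 5.17
eef_pos: [555.3, 0.1, 81.4]
tcp_rot: [3.141, -0.003, -0.12]
ft_force: [3.4, -2.4, 5.0]
opening: 0.005
grip_force: 2.4
```

Scaled: 2 mm / 400 = 0.005, 1 mm / 400 = 0.0025.

```bash
echo '[{"sz": 0.0025, "finger_gap": 0}, {"sz": 0.005, "finger_gap": 0}, {"sz": 0.005, "finger_gap": 0}, {"sz": 0.005, "finger_gap": 0}]' | python3 steer.py
echo '[{"sz": -0.01, "finger_gap": 0}, {"sz": -0.025, "finger_gap": 0}, {"sz": -0.1, "finger_gap": 0}, {"sz": -0.2, "finger_gap": 0}, {"sz": -0.3, "finger_gap": 0}]' | python3 steer.py
echo '[{"sy": 0.075, "sz": -0.1, "finger_gap": 0}, {"sy": 0.15, "sz": -0.2, "finger_gap": 0}, {"sy": 0.15, "sz": -0.2925, "finger_gap": 0}, {"sy": 0.15, "sz": -0.2925, "finger_gap": 0}, {"sy": 0.15, "sz": -0.2925, "finger_gap": 0}]' | python3 steer.py
python3 - <<'E'
from h import *
np.set_printoptions(precision=2,suppress=True,linewidth=160)
print(env.state()['eef_pos'])
p,T=cloud("top");i=env.camera_info("wrist")
w,W=cloud("wrist",info=i);cv2.imwrite("pics/w3.png",w[:,:,::-1])
pv=np.array([552,1.0])
for P in(T,W):
    m=(np.abs(P[...,0]-540)<12)&(np.abs(P[...,1]-0)<90);print(m.sum(),np.median(P[m],0))
E
```

```text
t: 5.5
eef_pos: [555.2, 0.1, 79.8]
tcp_rot: [3.141, -0.003, -0.119]
ft_force: [1.5, -2.8, 10.1]
opening: 0.003
grip_force: 5.1
t: 5.92
eef_pos: [552.8, 0.8, 199.5]
tcp_rot: [-3.141, 0.004, -0.119]
ft_force: [0.5, -0.3, -0.3]
opening: 0.005
grip_force: 0.0
t: 6.33
eef_pos: [547.1, -59.5, 318.7]
tcp_rot: [3.141, -0.005, -0.12]
ft_force: [0.1, 0.2, -0.4]
opening: 0.008
grip_force: 0.0
[547.13 -59.53 318.73]
555 [539.34 -51.85 631.85]
4006 [540.29  -8.51  84.61]
```

View pics/w3.png

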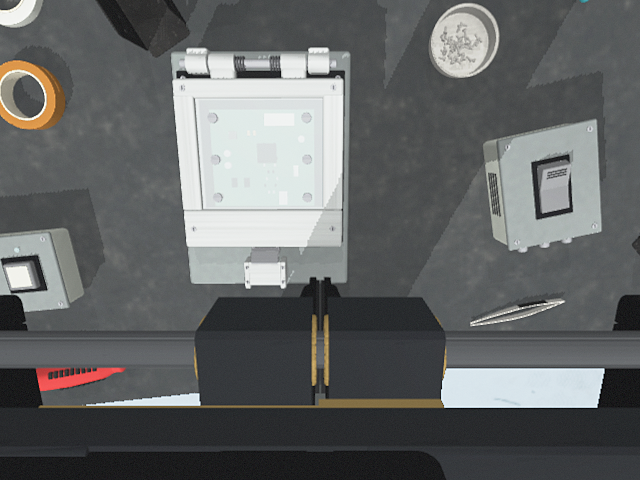

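The lid lies level at z≈84.6 mm (expected 84) and the latch housing is at (265,267), so it is shut and held. Next is the rocker.

Scaled: 190 mm / 400 = 0.475, 152 mm / 400 = 0.38.

```bash
echo '[{"sx": 0.02, "sy": 0.095, "finger_gap": 0}, {"sx": 0.04, "sy": 0.19, "finger_gap": 0}, {"sx": 0.06, "sy": 0.285, "finger_gap": 0}, {"sx": 0.08, "sy": 0.38, "finger_gap": 0}, {"sx": 0.1, "sy": 0.475, "finger_gap": 0}]' | python3 steer.py
echo '[{"sy": 0.07, "yaw": -0.0175, "finger_gap": 0}, {"sy": 0.14, "yaw": -0.0347, "finger_gap": 0}, {"sy": 0.14, "sz": 0.1, "yaw": -0.0347, "finger_gap": 0}, {"sy": 0.14, "sz": 0.2, "yaw": -0.0347, "finger_gap": 0}, {"sy": 0.14, "sz": 0.3, "yaw": -0.0347, "finger_gap": 0}]' | python3 steer.py
echo '[{"sz": 0.0875, "finger_gap": 0}, {"sz": 0.175, "finger_gap": 0}, {"sz": 0.25, "finger_gap": 0}, {"sz": 0.25, "finger_gap": 0}, {"sz": 0.25, "finger_gap": 0}]' | python3 steer.py
```

```text
t: 6.85
eef_pos: [563.6, -253.1, 313.2]
tcp_rot: [-3.14, 0.004, -0.118]
ft_force: [0.5, 0.3, 0.7]
opening: 0.004
grip_force: 0.0
t: 7.27
eef_pos: [556.4, -307.2, 192.0]
tcp_rot: [-3.14, 0.002, 0.098]
ft_force: [1.5, 0.5, -1.0]
opening: 0.005
grip_force: 0.0
t: 7.68
eef_pos: [556.4, -306.7, 93.4]
tcp_rot: [-3.138, 0.004, 0.099]
ft_force: [0.0, 0.2, 1.1]
opening: 0.005
grip_force: 0.0
```

Scaled: 29 mm / 400 = 0.0725, 26 mm / 400 = 0.065.

```bash
echo '[{"sx": 0.005, "sy": 0.005, "sz": 0.02, "finger_gap": 0}, {"sx": 0.005, "sy": 0.005, "sz": 0.04, "finger_gap": 0}, {"sx": 0.005, "sy": 0.005, "sz": 0.055, "finger_gap": 0}, {"sx": 0.005, "sy": 0.005, "sz": 0.065, "finger_gap": 0}, {"sx": 0.005, "sy": 0.005, "sz": 0.0725, "finger_gap": 0}]' | python3 steer.py
echo '[{"sz": 0.005, "finger_gap": 0}, {"sz": 0.01, "finger_gap": 0}, {"sz": 0.0125, "finger_gap": 0}, {"sz": 0.0125, "finger_gap": 0}, {"sz": 0.0125, "finger_gap": 0}]' | python3 steer.py
```

```text
t: 8.1
eef_pos: [560.1, -309.8, 67.0]
tcp_rot: [3.141, -0.002, 0.099]
ft_force: [3.3, 1.9, 5.2]
opening: 0.004
grip_force: 2.3
t: 8.52
eef_pos: [559.2, -309.6, 61.5]
tcp_rot: [-3.141, 0.001, 0.099]
ft_force: [-1.7, 0.2, -0.5]
opening: 0.009
grip_force: 0.0
```

Scaled: 2.5 mm / 400 = 0.0063, 2 mm / 400 = 0.005.

```bash
echo '[{"sz": 0.0025, "finger_gap": 0}, {"sz": 0.005, "finger_gap": 0}, {"sz": 0.0063, "finger_gap": 0}, {"sz": 0.0063, "finger_gap": 0}]' | python3 steer.py
echo '[{"sz": -0.02, "finger_gap": 0}, {"sz": -0.1, "finger_gap": 0}, {"sz": -0.2, "finger_gap": 0}, {"sx": -0.0875, "sz": -0.275, "finger_gap": 0}, {"sx": -0.175, "sz": -0.35, "finger_gap": 0}]' | python3 steer.py
echo '[{"finger_gap": 0}, {"finger_gap": 0}]' | python3 steer.py
python3 - <<'E'
from h import *
np.set_printoptions(precision=1,suppress=True,linewidth=160)
i=env.camera_info("wrist");print(env.state()['eef_pos'])
p,W=cloud("wrist",info=i);cv2.imwrite("pics/w4.png",p[:,:,::-1])
u=np.array([.995,.098])
for s in(-17,-10,0,10,17,22):
    q=np.array([540.5,-310.4])+s*u;m=np.hypot(W[...,0]-q[0],W[...,1]-q[1])<3;print(s,m.sum(),np.median(W[m][:,2]))
m=np.hypot(W[...,0]-540,W[...,1]+310)<90;print(rect(W,m,52,58))
E
```

```text
t: 8.85
eef_pos: [559.5, -309.8, 60.4]
tcp_rot: [3.141, -0.0, 0.099]
ft_force: [-3.8, 1.8, 13.2]
opening: 0.006
grip_force: 6.2
t: 9.27
eef_pos: [496.4, -315.7, 194.9]
tcp_rot: [3.141, -0.001, 0.1]
ft_force: [-0.6, -0.5, -0.2]
opening: 0.003
grip_force: 0.0
t: 9.43
eef_pos: [496.1, -316.5, 195.4]
tcp_rot: [3.139, -0.002, 0.097]
ft_force: [0.6, 0.1, -0.1]
opening: 0.001
grip_force: 0.0
[ 496.1 -316.5  195.4]
-17 1250 296.2728326586773
-10 647 288.84093878373324
0 51 60.06685899900987
10 49 59.79778439261037
17 51 60.33451553358134
22 53 59.89349986730366
(18583, array([ 540.5, -310.3]), array([123.3, 104.2]), 5.64, 55.0)
```

The rocker reads level at 60 mm, so it is on, and the box hasn't moved. Next is the control box, which I'll measure with the wrist camera before pressing.

Scaled: -190 mm / 400 = -0.475, -152 mm / 400 = -0.38.

```bash
echo '[{"sx": 0.0025, "sy": -0.095, "sz": -0.05, "finger_gap": 0}, {"sx": 0.005, "sy": -0.19, "sz": -0.1, "finger_gap": 0}, {"sx": 0.0075, "sy": -0.285, "sz": -0.15, "finger_gap": 0}, {"sx": 0.01, "sy": -0.38, "sz": -0.15, "finger_gap": 0}, {"sx": 0.0125, "sy": -0.475, "sz": -0.15, "finger_gap": 0}]' | python3 steer.py
echo '[{"sx": 0.0025, "sy": -0.1, "finger_gap": 0}, {"sx": 0.005, "sy": -0.2, "finger_gap": 0}, {"sx": 0.0075, "sy": -0.3, "finger_gap": 0}, {"sx": 0.01, "sy": -0.4, "finger_gap": 0}, {"sx": 0.0125, "sy": -0.5, "finger_gap": 0}]' | python3 steer.py
echo '[{"sx": 0.0025, "sy": -0.1, "finger_gap": 0}, {"sx": 0.005, "sy": -0.2, "finger_gap": 0}, {"sx": 0.0075, "sy": -0.3, "finger_gap": 0}, {"sx": 0.01, "sy": -0.4, "finger_gap": 0}, {"sx": 0.0125, "sy": -0.5, "finger_gap": 0}]' | python3 steer.py
echo '[{"sy": -0.055, "yaw": 0.0095, "finger_gap": 0}, {"sy": -0.055, "yaw": 0.0197, "finger_gap": 0}, {"sy": -0.055, "yaw": 0.0197, "finger_gap": 0}, {"sy": -0.055, "yaw": 0.0197, "finger_gap": 0}]' | python3 steer.py
python3 - <<'E'
from h import *
np.set_printoptions(precision=1,suppress=True,linewidth=160)
i=env.camera_info("wrist");print(env.state()['eef_pos'],env.state()['tcp_rot'])
p,W=cloud("wrist",info=i);cv2.imwrite("pics/w5.png",p[:,:,::-1])
m=np.hypot(W[...,0]-512,W[...,1]-328)<110
print(rect(W,m,40,49))
k=m&(p.min(-1)>180)&(W[...,1]<320);print("key",rect(W,k,52,57));print("stop",rect(W,m,66,75))
m=(np.abs(W[...,0]-545)<12)&(np.abs(W[...,1]-20)<50);print("lid",m.sum(),np.median(W[m],0) if m.any() else 0)
E
```

```text
t: 9.9
eef_pos: [483.2, -124.3, 253.2]
tcp_rot: [-3.142, -0.0, 0.099]
ft_force: [1.4, 0.7, -1.0]
opening: 0.004
grip_force: 0.0
t: 10.32
eef_pos: [467.8, 75.6, 252.2]
tcp_rot: [-3.141, 0.002, 0.099]
ft_force: [1.1, 0.6, -0.3]
opening: 0.004
grip_force: 0.0
t: 10.73
eef_pos: [452.7, 275.5, 252.0]
tcp_rot: [3.141, 0.002, 0.1]
ft_force: [0.8, -0.0, 0.8]
opening: 0.001
grip_force: 0.0
t: 11.07
eef_pos: [451.0, 295.1, 252.1]
tcp_rot: [3.141, 0.002, -0.022]
ft_force: [-0.3, 0.1, 0.8]
opening: 0.003
grip_force: 0.0
[451.  295.1 252.1] [ 3.1  0.  -0. ]
(14098, array([511.1, 332. ]), array([154.5,  92.8]), 88.71, 45.0)
key (851, array([510. , 295.7]), array([28.4, 28.4]), 88.78, 54.3)
stop (1244, array([512.1, 367.7]), array([35.4, 34.7]), 70.15, 68.4)
lid 1332 [544.8  52.7  84.5]
```

View pics/w5.png

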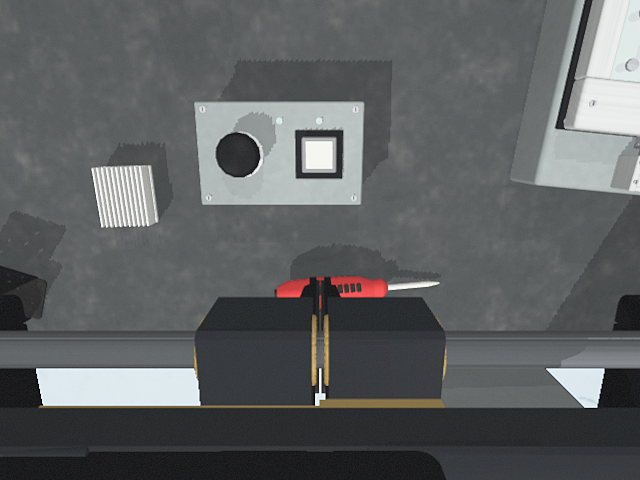

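The start key's centre is at (319,153), which is world (510,296,54). The stop key at (239,154) is 72 mm away, so it's clear of the fingers.

Scaled: 120 mm / 400 = 0.3, 90 mm / 400 = 0.225.

```bash
echo '[{"sx": 0.075, "sy": -0.0025, "finger_gap": 0}, {"sx": 0.1475, "sy": -0.005, "sz": 0.025, "finger_gap": 0}, {"sx": 0.1475, "sy": -0.005, "sz": 0.125, "finger_gap": 0}, {"sx": 0.1475, "sy": -0.005, "sz": 0.225, "finger_gap": 0}, {"sx": 0.1475, "sy": -0.005, "sz": 0.3, "finger_gap": 0}]' | python3 steer.py
echo '[{"sz": 0.0625, "finger_gap": 0}, {"sz": 0.1125, "finger_gap": 0}, {"sz": 0.15, "finger_gap": 0}, {"sz": 0.15, "finger_gap": 0}, {"sz": 0.15, "finger_gap": 0}]' | python3 steer.py
```

```text
t: 11.53
eef_pos: [510.0, 293.7, 130.4]
tcp_rot: [3.141, 0.002, -0.025]
ft_force: [0.5, 0.0, -0.6]
opening: 0.008
grip_force: 0.0
t: 11.95
eef_pos: [510.2, 294.3, 72.9]
tcp_rot: [3.141, 0.001, -0.025]
ft_force: [-0.4, -0.1, 0.3]
opening: 0.004
grip_force: 0.0
```

Now press down to z≈49 (full travel).

Scaled: 23.5 mm / 400 = 0.0588, 21 mm / 400 = 0.0525.

```bash
echo '[{"sz": 0.0175, "finger_gap": 0}, {"sz": 0.035, "finger_gap": 0}, {"sz": 0.045, "finger_gap": 0}, {"sz": 0.0525, "finger_gap": 0}, {"sz": 0.0588, "finger_gap": 0}]' | python3 steer.py
echo '[{"sz": 0.0013, "finger_gap": 0}, {"sz": 0.0025, "finger_gap": 0}, {"sz": 0.0025, "finger_gap": 0}, {"sz": 0.0025, "finger_gap": 0}]' | python3 steer.py
```

```text
t: 12.37
eef_pos: [510.2, 295.0, 49.9]
tcp_rot: [3.141, -0.0, -0.025]
ft_force: [0.1, -1.6, 4.2]
opening: 0.005
grip_force: 2.1
t: 12.7
eef_pos: [510.2, 295.0, 49.3]
tcp_rot: [3.142, -0.0, -0.025]
ft_force: [-0.9, -2.0, 4.0]
opening: 0.004
grip_force: 2.5
```

Scaled: 2 mm / 400 = 0.005, 1 mm / 400 = 0.0025.

```bash
echo '[{"sz": 0.0025, "finger_gap": 0}, {"sz": 0.005, "finger_gap": 0}, {"sz": 0.005, "finger_gap": 0}, {"sz": 0.005, "finger_gap": 0}, {"sz": 0.005, "finger_gap": 0}]' | python3 steer.py
```

```text
t: 13.12
eef_pos: [510.3, 295.0, 49.0]
tcp_rot: [-3.141, -0.001, -0.025]
ft_force: [-6.6, -5.7, 25.4]
opening: 0.007
grip_force: 12.2
```

The force rose to 25 N, so the key is at its hard stop. I'll retreat and check.

Scaled: -140 mm / 400 = -0.35, -100 mm / 400 = -0.25.

```bash
echo '[{"sz": -0.0125, "finger_gap": 0}, {"sz": -0.05, "finger_gap": 0}, {"sz": -0.15, "finger_gap": 0}, {"sz": -0.25, "finger_gap": 0}, {"sz": -0.35, "finger_gap": 0}]' | python3 steer.py
echo '[{"sx": -0.05, "sz": -0.075, "finger_gap": 0}, {"sx": -0.1475, "sz": -0.15, "finger_gap": 0}, {"sx": -0.1475, "sz": -0.15, "finger_gap": 0}, {"sx": -0.1475, "sz": -0.15, "finger_gap": 0}, {"sx": -0.1475, "sz": -0.15, "finger_gap": 0}]' | python3 steer.py
python3 - <<'E'
from h import *
np.set_printoptions(precision=1,suppress=True,linewidth=160)
i=env.camera_info("wrist");s=env.state();print(s['eef_pos'],s['ft_force'])
p,W=cloud("wrist",info=i)
m=np.hypot(W[...,0]-512,W[...,1]-328)<110
print(rect(W,m,40,49));k=m&(p.min(-1)>180)&(W[...,1]<320);print("key",rect(W,k,47,57));print("stop",rect(W,m,66,75))
for P in (W,cloud("scene")[1],cloud("top")[1]):
    for n,x,y in(("lid",545,50),("lidmid",550,0),("rockback",557,-309),("rockfront",524,-312)):
        q=np.hypot(P[...,0]-x,P[...,1]-y)<8;print(n,q.sum(),np.median(P[q][:,2]) if q.any() else 0)
E
```

```text
t: 13.53
eef_pos: [509.8, 295.0, 188.4]
tcp_rot: [3.141, 0.001, -0.025]
ft_force: [1.0, 0.6, -0.0]
opening: 0.006
grip_force: 0.0
t: 13.95
eef_pos: [451.4, 296.7, 246.6]
tcp_rot: [-3.141, -0.001, -0.025]
ft_force: [0.1, 0.3, -0.3]
opening: 0.007
grip_force: 0.0
[451.4 296.7 246.6] [ 0.1  0.3 -0.3]
(14494, array([511.3, 331.8]), array([154. ,  93.7]), 88.62, 45.0)
key (899, array([509.5, 288.8]), array([82.5, 60.1]), 1.81, 54.3)
stop (1288, array([511.3, 367.6]), array([36.7, 34.7]), 11.17, 68.4)
lid 339 84.50091982394667
lidmid 0 0
rockback 0 0
rockfront 0 0
lid 10 80.63339211455764
lidmid 8 80.14761531283483
rockback 13 55.13914572481201
rockfront 9 62.47027872720264
lid 20 85.0979095250616
lidmid 18 82.08410511275656
rockback 20 59.810904349402335
rockfront 21 67.72823313391473
```

```bash
python3 -c "
from cell import env
print(env.job_done())"
```

```text
the job is handed in; nothing more can be done
None
```

The job is handed in with all three steps done in order: lid shut and latched, rocker on, and start key pressed fully down and up again; final images show both boxes in place and the stop key up, but `job_done()` gave no verdict.

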